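# Level the sprung bed with a spirit level and its cam foot

### The job

Lay the yellow spirit level along the middle of the green bed and press down on it until the bed's sprung foot bottoms out, so that the bubble reads true. Then turn the red knob of the levelling foot until, with the level pressed down and the foot bottomed, the bubble stands midway between its two black lines. Finish while holding it so: still pressing down on the level, foot bottomed and bubble centred, with the other things on the bench left where they are.

Things in the scene. Friction and masses are not known exactly. Their poses are not given: they have to be found in the camera images.
- level_mid (a point): Centre (half-way up) of the loose spirit level: yellow bar 200 mm long (x), 36 wide (y; grasp across this), 42 tall (z), 0.5 kg, lying on its base on the bench. In the middle of its top is a dark green vial with two black lines; two black rubber press pads, 36 x 28 mm, lie on the top 70 mm from the middle, towards +x and -x.
- bubble (a joint): Place of the pale 16 mm bubble along the vial, m: 0 midway between the black lines (3 mm free to each line), positive towards the level's +x end, at most 0.022 either way. It goes to the higher end, 0.5 mm for each 0.001 rad of slope, and settles in about 1 s.
- plate_mid (a point): Middle of the bed's top face: a green plate with bare metal top, 300 mm long (y), 110 wide (x), about 60 mm over the bench; z out of its top. Hinged 140 mm from here towards +y; 190 mm towards -y it stands on the levelling foot with the red knob. The base is fixed. Its true slope is not known; with the foot bottomed the knob end is too low at the start.
- spring (a joint): Spring travel left in the levelling foot, as plate angle about the hinge, rad: 0.025 floating up (also with the level on it), 0 pressed down until the foot bottoms on its stop. That takes about 4 N on the level's pad at the knob end, 6 N at the level's middle, more near the hinge; then it is rigid. It springs back up when let go.
- knob_grip (a point): Grip point of the red bar of the foot's knob, on its turning axis, 30 mm above the plate's top, 12 mm under the bar's top. The bar is 50 mm long (this point's x), 16 wide (y; grasp across this), 34 high, on a black disc 48 mm wide, 8 thick. The axis is square to the plate; the knob rises and sinks with the plate.
- knob (a joint): Turn of the knob, rad, growing clockwise seen from above; range -0.5 to 2.4, starts near 0. Each rad clockwise raises the knob end of the plate by 0.025 rad of slope (8 mm at the knob); anticlockwise lowers it. Needs about 0.15 N m, stays where left. Level lies between 0.7 and 1.4.
- hammer: Bystander, leave it alone: claw hammer with a wooden or plastic handle, 260 mm. Origin under its middle.
- screwdriver: Bystander, leave it alone: orange-handled screwdriver, 200 mm. Origin under its middle.
- wrench: Bystander, leave it alone: steel wrench, 180 mm. Origin under its middle.
- oil: Bystander, leave it alone: red oil bottle, 60 mm wide, 150 mm tall. Origin under its middle.
- tin: Bystander, leave it alone: aluminium tin, 70 mm wide, 80 mm tall. Origin under its middle.
There are look-alikes about, which are no part of the job. There is more than one size of the part that bears level_mid; the job needs the largest.

How it is judged:
By the outcome, as a careful person would: the job done as asked, in the order asked, and still so for the second after the job is handed in, while the arm keeps its last pose, push and grip.
It also fails if it takes over 67 s, if anything falls off the work surface, if the arm or the gripper's body presses on something with over 40 N, if the wrist force passes 120 N, or if a joint passes its speed limit or range.

### The arm

A 6-joint arm with a two-finger parallel gripper is mounted at the origin on the work surface. World frame = base frame: x ahead of the robot, y to its left, z up, the work surface at z = 0. Lengths are in m, angles in rad, forces in N, time in s.
With the tool pointing down it reaches from about 0.3 to 0.875 m from the base axis. Payload 6.4 kg.
Tool frame: the origin (TCP) lies at the very end of the fingers, on their centre line; the grasp point (between the pads) lies 19 mm behind it; y points along the fingers, z is the direction in which the jaws open and shut, and the axes are right-handed (so a half turn about y gives the same grasp; the last joint's range is limited). The gripper opens to 85 mm and grips with 20 to 120 N. Pads are 22 mm wide; open, the fingers measure 114 mm over their backs; the gripper's body (76 mm by 85 mm) begins 54 mm behind the grasp point. The pads swing forward as they close: fully open they stand 13 mm farther back than shut.
Start: joints at [1.003, 0.181, 1.607, -0, 1.354, -0.206], TCP at [0.204, 0.538, 0.231] pointing down, gripper open.
Joint ranges: [-2.99, 2.99], [-0.89, 2.07], [0.3, 2.58], [-1.14, 4.28], [0, 2.63], [-3.12, 3.12]. Speed limits (rad/s): [2.57, 2.57, 3.01, 3.14, 3.14, 3.14].

### API

Orientations are given as [roll, pitch, yaw] about the fixed x, y, z axes, in that order (R = Rz(yaw) Ry(pitch) Rx(roll)).
In Python, from cell import bot gives the robot as it stands.
- The arm moves only by the shell command python3 -m jog 'ROWS' [FORCE]. ROWS is JSON, a list of rows, each a list of 7 numbers: the turn, a rotation vector about the tool's x, y, z in rad, then the shift along the tool's x, y, z in cm, then the opening, from 0 (shut) to 1 (fully open). In form: [[rx, ry, rz, tx, ty, tz, hand], ...]. A call has 1 to 5 rows; each row shifts and turns the pose as measured when the row begins, along the tool's axes as they then stand; what a row does not reach is not made up. A row lasts 1/8 s, in which the tool goes at most 62.5 mm and 10.7 degrees, less where a joint would pass 70% of its speed; a pose out of reach is approached as far as the arm can. A call is refused whole if a number of a shift passes 6.25 or a number of a turn 0.188, either way. A call with a gripper value outside its range is refused whole. The fingers move at their own pace and stop on an object; FORCE is the grip in N (left out, the last holds). Time passes only in rows, so rows that do not move let the fingers close. It gives the time, the measured TCP pose, the force and the opening at its end, in the units of the state.
- bot.read_state(): the state, without advancing time (a new reading comes with each control period).
- bot.get_image(name): name is "side" or "top"; returns the picture (480x640x3 uint8, red, green, blue); there is no depth.
- bot.camera_params(name): a dict with "fx", "fy", "cx", "cy" (pixels), "dist" ([k1, k2, p1, p2, k3] as OpenCV has them; the pictures are not rectified), "extrinsics" (4x4, takes a point from camera to world coordinates). Camera axes: x right, y down, z forward; pixel columns grow to the right and rows downward; lengths in m; the calibration is good to about 2 mm. A picture is of the moment at which its call begins. camera_params takes no time and is no camera call.
- bot.job_done(): hands the job in, once; it reports no verdict.
Trained networks look in the newest picture that a camera, given by its name, has taken for a name from the list of things; names that differ only in an ending like _2 or _b are one class to them, and where a whole thing is asked for, a point or a joint stands for the part that bears it (a point fixed in the world has none). Each returns a list of dicts, best first, with "p" (0 to 1); they miss things now and then, are a little off and sometimes report something else, mostly with a low value. They report only what shows in the picture. A call takes as long as a camera call. They do not tell look-alikes from the thing itself.
- bot.boxes_of(camera, query): "position" ([x, y, z] in m, in the coordinates of the camera as it stood for that picture, good to about 4 mm: the middle of the surface that is visible of it).
- bot.regions_of(camera, query): "mask" (480x640 bool, what is visible of it).
- bot.place_of(camera, query): "position" ([x, y, z] in m, in the coordinates of the camera as it stood for that picture, good to about 4 mm: a listed point, or the origin of a listed thing).
The state is a dict: "clock": time; "joint_positions": joint angles; "qvel": joint speeds; "effort": joint torques, N m; "tcp_pos": TCP position; "tcp_rot": TCP orientation; "ft_force": force on the tool from outside, world axes, zero at the start; "wrist_torque": the same for the moment, N m; "grip_width": finger opening in m.
Only numpy, scipy, OpenCV 4.12 (cv2) and the standard library are available. Lean on these libraries where they do the work, as an engineer would, in place of code of your own. Each camera call takes 0.05 s, during which the arm holds its last target. There are 200 camera calls.

## Working session

There is one attempt and no reset: what is moved stays moved. The work goes in short steps, Python scripts to look and compute and a shell command to move; the robot and the scene stay as the last step left them, time stands still between calls to the robot, and variables do not carry over. Pictures are saved under pics/ and viewed, about 8 in all and at most 12, crops included, and the job is handed in when it is done.

```bash
ls; mkdir -p pics
cat > h.py <<'E'
import numpy as np, cv2
from cell import bot
from scipy.spatial.transform import Rotation as R
def world(cam,p):
    T=np.array(bot.camera_params(cam)["extrinsics"]); return T[:3,:3]@np.array(p)+T[:3,3]
def save(cam,name):
    im=bot.get_image(cam); cv2.imwrite(f"pics/{name}.png",im[:,:,::-1]); return im
def pix(cam,uv,z):
    c=bot.camera_params(cam); K=np.array([[c['fx'],0,c['cx']],[0,c['fy'],c['cy']],[0,0,1.]])
    n=cv2.undistortPoints(np.array([[uv]],float),K,np.array(c['dist'],float))[0,0]
    T=np.array(c['extrinsics']); d=T[:3,:3]@np.array([n[0],n[1],1]); return T[:3,3]+d*(z-T[2,3])/d[2]
def proj(cam,p):
    c=bot.camera_params(cam); K=np.array([[c['fx'],0,c['cx']],[0,c['fy'],c['cy']],[0,0,1.]])
    T=np.linalg.inv(np.array(c['extrinsics'])); return cv2.projectPoints(np.array([p],float),cv2.Rodrigues(T[:3,:3])[0],T[:3,3],K,np.array(c['dist'],float))[0][0,0]
E
python3 - <<'E'
from h import *
s=bot.read_state(); print({k:np.round(v,3).tolist() for k,v in s.items()})
for cam in("top","side"):
    save(cam,cam+"0")
    print(cam,np.round(bot.camera_params(cam)['extrinsics'],2).tolist())
    for q in("level_mid","plate_mid","knob_grip","hammer","screwdriver","wrench","oil","tin"):
        for d in bot.place_of(cam,q): print(cam,q,round(d['p'],2),np.round(world(cam,d['position']),3),proj(cam,world(cam,d['position'])).round())
E
```

```text
pics
{'clock': 0.0, 'joint_positions': [1.003, 0.182, 1.608, 0.0, 1.354, -0.206], 'qvel': [0.001, 0.001, -0.001, 0.002, 0.001, -0.001], 'effort': [0.0, -44.489, -35.133, -0.001, 0.009, -0.0], 'tcp_pos': [0.203, 0.537, 0.23], 'tcp_rot': [-1.573, 0.0, -0.362], 'ft_force': [0.054, -0.552, 0.174], 'wrist_torque': [0.039, -0.004, 0.003], 'grip_width': 0.085}
top [[-0.02, -0.98, 0.21, 0.32], [-1.0, 0.02, -0.0, -0.05], [-0.0, -0.21, -0.98, 1.2], [0.0, 0.0, 0.0, 1.0]]
top level_mid 0.76 [0.528 0.304 0.021] [189. 258.]
top level_mid 0.66 [0.313 0.306 0.016] [185. 339.]
top level_mid 0.56 [0.502 0.152 0.018] [245. 266.]
top plate_mid 0.65 [ 0.586 -0.117  0.06 ] [344. 231.]
top knob_grip 0.8 [ 0.548 -0.303  0.088] [418. 241.]
top hammer 0.67 [ 0.387 -0.553 -0.001] [507. 304.]
top hammer 0.15 [ 0.549 -0.304  0.091] [418. 240.]
top screwdriver 0.89 [ 0.743  0.242 -0.002] [216. 185.]
top wrench 0.61 [0.546 0.464 0.005] [133. 254.]
top oil 0.86 [ 0.789 -0.013  0.001] [305. 167.]
top tin 0.72 [ 0.794  0.096 -0.001] [267. 167.]
side [[0.98, -0.12, 0.15, 0.33], [-0.19, -0.53, 0.83, -1.31], [-0.02, -0.84, -0.54, 0.93], [0.0, 0.0, 0.0, 1.0]]
side level_mid 0.83 [0.537 0.31  0.021] [298. 210.]
side level_mid 0.8 [0.306 0.307 0.019] [236. 218.]
side level_mid 0.64 [0.502 0.149 0.013] [295. 235.]
side plate_mid 0.6 [ 0.585 -0.113  0.055] [334. 265.]
side knob_grip 0.84 [ 0.549 -0.3    0.086] [335. 297.]
side screwdriver 0.46 [0.737 0.24  0.   ] [354. 218.]
side wrench 0.57 [0.544 0.467 0.001] [294. 196.]
side oil 0.7 [ 0.79  -0.015 -0.003] [388. 255.]
side tin 0.64 [ 0.796  0.095 -0.001] [380. 237.]
```

Run:
```python
import cv2
im=cv2.imread("pics/top0.png")
cv2.imwrite("pics/top0c.png",cv2.resize(im[150:360,110:460],(800,480),interpolation=cv2.INTER_CUBIC))
im=cv2.imread("pics/side0.png")
cv2.imwrite("pics/side0c.png",cv2.resize(im[170:320,210:430],(800,545),interpolation=cv2.INTER_CUBIC))
```

```text
(no output)
```

View pics/top0c.png

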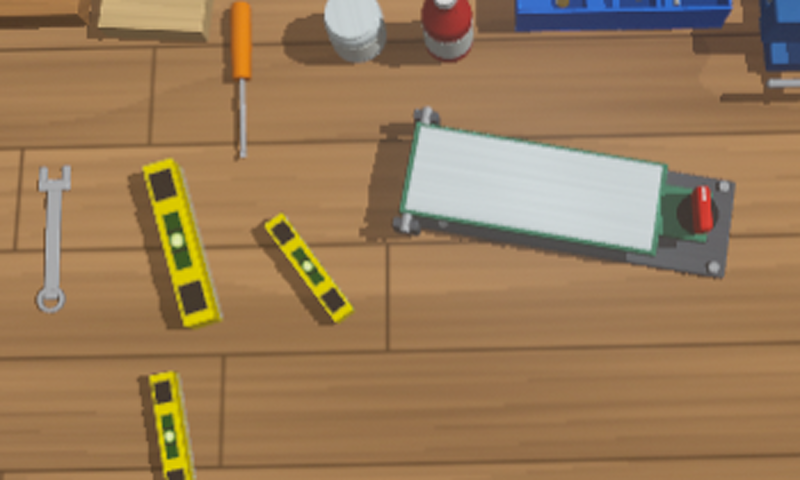

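View pics/side0c.png

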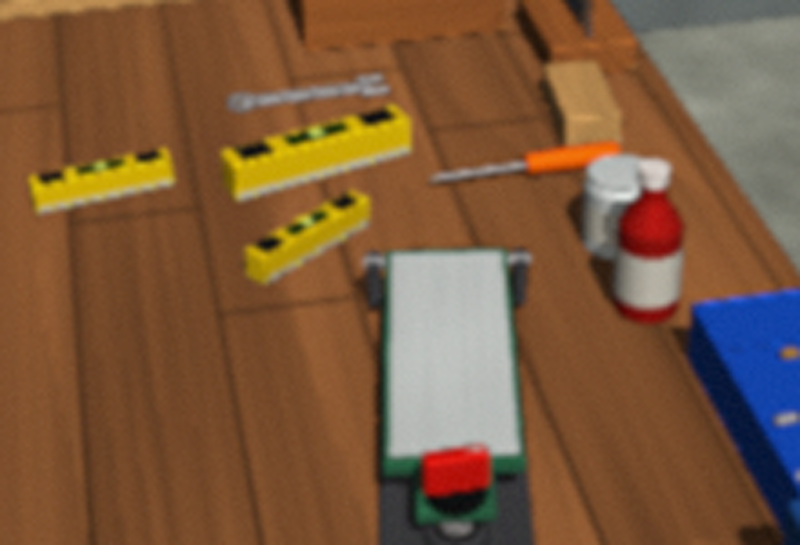

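The top view shows the three levels. The largest has its pads at about (181,231) and (194,280) px, next to the wrench. The bed is in the middle right, with the red knob at about (417,242) px. Next I'll refine these with the pad and plate outlines.

```bash
cat >> h.py <<'E'
def pads(cam,im,guess,z):
    "centroids of the dark pads near the projected guesses"
    g=im.max(2); out=[]
    for p in guess:
        u,v=proj(cam,p).round().astype(int); w=g[v-9:v+10,u-9:u+10]
        n,l,st,c=cv2.connectedComponentsWithStats(((w<75)).astype('uint8'),connectivity=4)
        k=min(range(1,n),key=lambda i:np.hypot(*(c[i]-9))-0.05*st[i,4]) if n>1 else None
        out.append((pix(cam,c[k]+[u-9,v-9],z).round(4),int(st[k,4])) if k else None)
    return out
E
python3 - <<'E'
from h import *
z=.042; t=.266; m=np.array([.532,.307,z]); d=.07*np.array([np.cos(t),np.sin(t),0])
for cam in("top","side"):
    im=cv2.imread(f"pics/{cam}0.png")[:,:,::-1].copy()
    r=pads(cam,im,[m-d,m+d],z); print(cam,r)
    if all(r):
        a,b=r[0][0],r[1][0]; print((a+b)/2,np.arctan2(*(b-a)[1::-1]),np.linalg.norm(b-a))
    hsv=cv2.cvtColor(im,cv2.COLOR_RGB2HSV); mk=((hsv[...,1]<40)&(hsv[...,2]>140)).astype('uint8')
    n,l,st,c=cv2.connectedComponentsWithStats(mk); u,v=proj(cam,[.586,-.117,.06]).round().astype(int); k=l[v,u]; print(k,st[k])
    q=cv2.findContours((l==k).astype('uint8'),0,2)[0][0]
    q=np.array([pix(cam,p[0].astype(float),.06)[:2] for p in q],np.float32); q=cv2.minAreaRect(q*1000); print('plate',q)
    red=((hsv[...,1]>170)&((hsv[...,0]<6)|(hsv[...,0]>174))&(hsv[...,2]>90)).astype('uint8')
    n,l,st,c=cv2.connectedComponentsWithStats(red); u,v=proj(cam,[.548,-.303,.09]).round().astype(int)
    k=min(range(1,n),key=lambda i:np.hypot(*(c[i]-[u,v]))); pts=np.argwhere(l==k)[:,::-1]; print('knob',c[k],st[k])
    w=np.array([pix(cam,p.astype(float),.095)[:2] for p in pts],np.float32); print(cv2.minAreaRect(w*1000))
    if cam=="top":
        p=pts[:,::-1]; print(im[230:256,408:428,0]) if 0 else None
E
```

```text
top [(array([0.4658, 0.2824, 0.042 ]), 106), (array([0.6003, 0.3233, 0.042 ]), 96)]
[0.53305 0.30285 0.042  ] 0.2952041367516674 0.14058115094136905
22 [ 287  197  113   63 4080]
plate ((594.8018798828125, -116.11228942871094), (286.37908935546875, 124.43171691894531), 79.02143096923828)
knob [417.96470588 241.81176471] [415 232   7  19  85]
((546.8967895507812, -302.23944091796875), (47.25489044189453, 13.402010917663574), 0.894313633441925)
side [(array([0.4644, 0.2836, 0.042 ]), 20), (array([0.599 , 0.3243, 0.042 ]), 17)]
[0.5317  0.30395 0.042  ] 0.29363647905809875 0.140618810974919
47 [ 317  239   36   57 1823]
plate ((582.9354858398438, -116.42202758789062), (288.41888427734375, 100.15361785888672), 79.3895034790039)
knob [334.61835749 299.61352657] [326 294  19  13 207]
((543.2753295898438, -321.02874755859375), (49.22824478149414, 48.067623138427734), 78.5171127319336)
```

```bash
cat > plan.py <<'E'
import sys; from h import *
# usage: plan.py x y z yaw nrows hand [tilt x,y]  -> suggested rows towards upright pose
x,y,z,yaw=map(float,sys.argv[1:5]); n=int(sys.argv[5]); hd=sys.argv[6]
s=bot.read_state(); p=np.array(s['tcp_pos']); r=R.from_euler('xyz',s['tcp_rot'])
rt=R.from_euler('xyz',[-np.pi/2,0,yaw]); dp=(np.array([x,y,z])-p)/n
rv=(r.inv()*rt).as_rotvec()/n
print('from',p.round(4),np.array(s['tcp_rot']).round(3),'t',round(s['clock'],2),'F',np.round(s['ft_force'],1),'w',round(s['grip_width'],4))
rows=[]
for i in range(n):
    t=r.inv().apply(dp)*100; rows.append([round(float(v),3) for v in rv]+[round(float(v),2) for v in t]+[float(hd)]); r=r*R.from_rotvec(rv)
for i in range(0,n,5): print(str(rows[i:i+5]).replace(' ',''))
E
python3 plan.py .5325 .3034 .12 .294 10 .75
```

```text
from [0.2035 0.5378 0.2313] [-1.571 -0.    -0.362] t 0.9 F [ 0.1 -0.1  0.5] w 0.0857
[[0.0,-0.066,0.0,3.91,1.11,-1.03,0.75],[0.0,-0.066,0.0,3.83,1.11,-1.28,0.75],[0.0,-0.066,0.0,3.74,1.11,-1.53,0.75],[0.0,-0.066,0.0,3.63,1.11,-1.77,0.75],[0.0,-0.066,0.0,3.51,1.11,-2.01,0.75]]
[[0.0,-0.066,0.0,3.37,1.11,-2.23,0.75],[0.0,-0.066,0.0,3.21,1.11,-2.45,0.75],[0.0,-0.066,0.0,3.05,1.11,-2.65,0.75],[0.0,-0.066,0.0,2.87,1.11,-2.85,0.75],[0.0,-0.066,0.0,2.67,1.11,-3.03,0.75]]
```

```bash
python3 -m jog '[[0,-0.066,0,3.9,1.1,-1.0,0.75],[0,-0.066,0,3.8,1.1,-1.3,0.75],[0,-0.066,0,3.7,1.1,-1.5,0.75],[0,-0.066,0,3.6,1.1,-1.8,0.75],[0,-0.066,0,3.5,1.1,-2.0,0.75]]' && python3 -m jog '[[0,-0.066,0,3.4,1.1,-2.2,0.75],[0,-0.066,0,3.2,1.1,-2.5,0.75],[0,-0.066,0,3.0,1.1,-2.7,0.75],[0,-0.066,0,2.9,1.1,-2.9,0.75],[0,-0.066,0,2.7,1.1,-3.0,0.75]]'; python3 plan.py .5325 .3034 .06 .294 4 .75
```

```text
clock: 1.52
tcp_pos: [0.3706, 0.4216, 0.1765]
tcp_rot: [-1.567, -0.002, -0.015]
ft_force: [-0.4, 1.1, 0.2]
grip_width: 0.0642
clock: 2.15
tcp_pos: [0.5441, 0.3036, 0.1203]
tcp_rot: [-1.567, -0.005, 0.326]
ft_force: [1.2, 0.1, -0.5]
grip_width: 0.0641
from [0.5441 0.3036 0.1203] [-1.567 -0.005  0.326] t 2.15 F [ 1.2  0.1 -0.5] w 0.0641
[[-0.001,0.008,0.001,-0.28,1.51,0.08,0.75],[-0.001,0.008,0.001,-0.28,1.51,0.08,0.75],[-0.001,0.008,0.001,-0.28,1.51,0.08,0.75],[-0.001,0.008,0.001,-0.28,1.51,0.08,0.75]]
```

```bash
python3 -m jog '[[0,0.008,0,-0.28,1.5,0.08,0.75],[0,0.008,0,-0.28,1.5,0.08,0.75],[0,0.008,0,-0.28,1.5,0.08,0.75],[0,0.008,0,-0.28,1.5,0.08,0.75]]'; python3 plan.py .5325 .3034 .009 .294 4 .75
```

```text
clock: 2.65
tcp_pos: [0.5327, 0.303, 0.0571]
tcp_rot: [-1.567, -0.005, 0.289]
ft_force: [-0.5, -0.2, -0.7]
grip_width: 0.0646
from [0.5327 0.303  0.0571] [-1.567 -0.005  0.289] t 2.65 F [-0.5 -0.2 -0.7] w 0.0646
[[-0.001,-0.001,0.001,-0.01,1.2,0.01,0.75],[-0.001,-0.001,0.001,-0.01,1.2,0.01,0.75],[-0.001,-0.001,0.001,-0.01,1.2,0.01,0.75],[-0.001,-0.001,0.001,-0.0,1.2,0.01,0.75]]
```

```bash
python3 -m jog '[[0,0,0,0,1.2,0,0.75],[0,0,0,0,1.2,0,0.75],[0,0,0,0,1.2,0,0.75],[0,0,0,0,1.1,0,0.75],[0,0,0,0,0,0,0.2]]' 50 && python3 -m jog '[[0,0,0,0,0,0,0.2],[0,0,0,0,0,0,0.2],[0,0,0,0,0,0,0.2],[0,0,0,0,0,0,0.2]]'
```

```text
clock: 3.28
tcp_pos: [0.531, 0.304, 0.0054]
tcp_rot: [-1.567, -0.003, 0.291]
ft_force: [-0.1, 0.5, -0.7]
grip_width: 0.047
clock: 3.78
tcp_pos: [0.5317, 0.304, 0.006]
tcp_rot: [-1.567, -0.004, 0.291]
ft_force: [0.9, 0.9, -2.6]
grip_width: 0.0357
```

```bash
python3 -m jog '[[0,0,0,0,-2,0,0.2],[0,0,0,0,-3.5,0,0.2],[0,0,0,0,-3.5,0,0.2],[0,0,0,0,-3,0,0.2]]'; python3 plan.py .5836 -.116 .13 -1.76 15 .2
```

```text
clock: 4.28
tcp_pos: [0.5275, 0.3023, 0.1281]
tcp_rot: [-1.567, 0.005, 0.291]
ft_force: [-0.2, 0.3, -6.0]
grip_width: 0.0356
from [0.5275 0.3023 0.1281] [-1.567  0.005  0.291] t 4.28 F [-0.2  0.3 -6. ] w 0.0356
[[0.0,0.137,-0.0,-0.44,-0.02,-2.78,0.2],[0.0,0.137,-0.0,-0.06,-0.02,-2.81,0.2],[0.0,0.137,-0.0,0.33,-0.02,-2.79,0.2],[0.0,0.137,-0.0,0.7,-0.02,-2.72,0.2],[0.0,0.137,-0.0,1.07,-0.02,-2.6,0.2]]
[[0.0,0.137,-0.0,1.41,-0.02,-2.43,0.2],[0.0,0.137,-0.0,1.73,-0.02,-2.22,0.2],[0.0,0.137,-0.0,2.02,-0.02,-1.96,0.2],[0.0,0.137,-0.0,2.27,-0.02,-1.67,0.2],[0.0,0.137,-0.0,2.47,-0.02,-1.34,0.2]]
[[0.0,0.137,-0.0,2.63,-0.02,-0.99,0.2],[0.0,0.137,-0.0,2.74,-0.02,-0.63,0.2],[0.0,0.137,-0.0,2.8,-0.02,-0.25,0.2],[0.0,0.137,-0.0,2.81,-0.02,0.14,0.2],[0.0,0.137,-0.0,2.77,-0.01,0.52,0.2]]
```

```bash
python3 -m jog '[[0,0.137,0,-0.44,0,-2.8,0.2],[0,0.137,0,-0.06,0,-2.8,0.2],[0,0.137,0,0.33,0,-2.8,0.2],[0,0.137,0,0.7,0,-2.7,0.2],[0,0.137,0,1.07,0,-2.6,0.2]]' && python3 -m jog '[[0,0.137,0,1.4,0,-2.4,0.2],[0,0.137,0,1.7,0,-2.2,0.2],[0,0.137,0,2.0,0,-2.0,0.2],[0,0.137,0,2.3,0,-1.7,0.2],[0,0.137,0,2.5,0,-1.3,0.2]]' && python3 -m jog '[[0,0.137,0,2.6,0,-1.0,0.2],[0,0.137,0,2.7,0,-0.6,0.2],[0,0.137,0,2.8,0,-0.25,0.2],[0,0.137,0,2.8,0,0.14,0.2],[0,0.137,0,2.8,0,0.5,0.2]]'; python3 plan.py .5836 -.116 .105 -1.76 4 .2
```

```text
clock: 4.9
tcp_pos: [0.5467, 0.1623, 0.1376]
tcp_rot: [-1.565, -0.001, -0.411]
ft_force: [-0.2, 0.5, -5.7]
grip_width: 0.0355
clock: 5.52
tcp_pos: [0.5603, 0.0183, 0.1423]
tcp_rot: [-1.563, 0.003, -1.119]
ft_force: [-0.0, -0.5, -4.7]
grip_width: 0.0354
clock: 6.15
tcp_pos: [0.5702, -0.1252, 0.147]
tcp_rot: [-1.565, 0.007, -1.827]
ft_force: [-0.3, 0.9, -6.2]
grip_width: 0.0356
from [ 0.5702 -0.1252  0.147 ] [-1.565  0.007 -1.827] t 6.15 F [-0.3  0.9 -6.2] w 0.0356
[[-0.002,-0.017,-0.002,-0.3,1.05,0.26,0.2],[-0.002,-0.017,-0.002,-0.3,1.05,0.27,0.2],[-0.002,-0.017,-0.002,-0.29,1.05,0.27,0.2],[-0.002,-0.017,-0.002,-0.29,1.05,0.28,0.2]]
```

```bash
python3 -m jog '[[-0.002,-0.017,-0.002,-0.3,1.05,0.26,0.2],[-0.002,-0.017,-0.002,-0.3,1.05,0.27,0.2],[-0.002,-0.017,-0.002,-0.3,1.05,0.27,0.2],[-0.002,-0.017,-0.002,-0.3,1.05,0.28,0.2],[0,0,0,0,0,0,0.2]]'
python3 - <<'E'
from h import *
for cam in("top","side"):
    save(cam,cam+"1")
    for q in ("level_mid","plate_mid"):
        for d in bot.place_of(cam,q): print(cam,q,round(d['p'],2),np.round(world(cam,d['position']),3))
a=cv2.imread("pics/top1.png")[150:350,250:450]; b=cv2.imread("pics/side1.png")[200:350,250:400]
cv2.imwrite("pics/v1.png",np.hstack([cv2.resize(a,(400,400),interpolation=2),cv2.resize(b,(400,400),interpolation=2)]))
E
python3 plan.py .5836 -.116 .075 -1.76 3 .2
```

```text
clock: 6.78
tcp_pos: [0.5835, -0.1144, 0.1038]
tcp_rot: [-1.574, -0.001, -1.754]
ft_force: [-0.1, 0.2, -6.1]
grip_width: 0.0356
top level_mid 0.82 [ 0.579 -0.113  0.122]
top level_mid 0.68 [0.314 0.309 0.015]
top level_mid 0.64 [0.502 0.15  0.014]
side level_mid 0.84 [0.309 0.307 0.019]
side level_mid 0.71 [0.501 0.149 0.012]
side level_mid 0.63 [ 0.585 -0.113  0.123]
side plate_mid 0.88 [ 0.583 -0.113  0.058]
from [ 0.5845 -0.1159  0.1059] [-1.570e+00 -1.000e-03 -1.755e+00] t 7.08 F [ 0.6  0.2 -5.3] w 0.0355
[[-0.0,0.002,0.0,0.01,1.03,-0.03,0.2],[-0.0,0.002,0.0,0.01,1.03,-0.03,0.2],[-0.0,0.002,0.0,0.01,1.03,-0.03,0.2]]
```

View pics/v1.png

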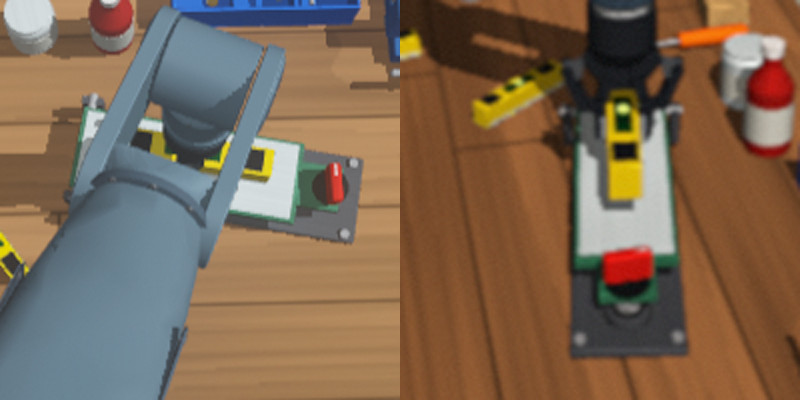

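The top view (left half) shows the arm hiding the vial at about (350,228) px. The side view (right half) shows the level centred and aligned over the bed, with the vial visible. I'll set it down here. For pressing I'll use the hinge-end pad, so the vial stays in view.

```bash
python3 -m jog '[[0,0.002,0,0,1.0,-0.03,0.2],[0,0,0,0,1.0,-0.03,0.2],[0,0,0,0,1.0,-0.03,0.2],[0,0,0,0,0.5,0,0.2],[0,0,0,0,0,0,0.2]]'; python3 -m jog '[[0,0,0,0,0.3,0,0.2],[0,0,0,0,0,0,0.2]]';python3 -m jog '[[0,0,0,0,0.3,0,0.2],[0,0,0,0,0,0,0.2]]'
```

```text
clock: 7.7
tcp_pos: [0.5831, -0.116, 0.0681]
tcp_rot: [-1.571, -0.001, -1.758]
ft_force: [-0.5, 0.7, -5.5]
grip_width: 0.0356
clock: 7.95
tcp_pos: [0.5834, -0.1162, 0.0652]
tcp_rot: [-1.571, -0.001, -1.758]
ft_force: [0.5, 0.9, -5.1]
grip_width: 0.0356
clock: 8.2
tcp_pos: [0.5848, -0.1167, 0.0641]
tcp_rot: [-1.568, -0.002, -1.758]
ft_force: [-0.6, -0.1, -3.8]
grip_width: 0.0356
```

```bash
python3 -m jog '[[0,0,0,0,0.25,0,0.2],[0,0,0,0,0,0,0.2]]';python3 -m jog '[[0,0,0,0,0.2,0,0.2],[0,0,0,0,0,0,0.2]]'
```

```text
clock: 8.45
tcp_pos: [0.5856, -0.1171, 0.0635]
tcp_rot: [-1.566, -0.003, -1.757]
ft_force: [-1.9, 2.1, 1.1]
grip_width: 0.0353
clock: 8.7
tcp_pos: [0.5859, -0.1173, 0.0629]
tcp_rot: [-1.565, -0.003, -1.757]
ft_force: [-4.0, 1.1, 4.2]
grip_width: 0.0351
```

```bash
python3 -m jog '[[0,0,0,0,0,0,0.7],[0,0,0,0,0,0,0.7],[0,0,0,0,0,0,0.7],[0,0,0,0,-1,0,0.7],[0,0,0,0,-3,0,0.7]]';python3 -m jog '[[0,0,0,0,-3,0,0.5],[0,0,0,0,-3,0,0]]';python3 plan.py .597 -.047 .14 -1.76 4 0
```

```text
clock: 9.32
tcp_pos: [0.585, -0.117, 0.1017]
tcp_rot: [-1.567, -0.003, -1.758]
ft_force: [-0.1, -0.8, 0.5]
grip_width: 0.0596
clock: 9.57
tcp_pos: [0.5848, -0.1168, 0.1645]
tcp_rot: [-1.567, -0.003, -1.758]
ft_force: [-0.7, 0.3, -0.2]
grip_width: 0.0259
from [ 0.5848 -0.1168  0.1645] [-1.567 -0.003 -1.758] t 9.57 F [-0.7  0.3 -0.2] w 0.0259
[[-0.001,0.001,0.001,-1.77,0.61,-0.03,0.0],[-0.001,0.001,0.001,-1.77,0.61,-0.03,0.0],[-0.001,0.001,0.001,-1.77,0.61,-0.03,0.0],[-0.001,0.001,0.001,-1.77,0.61,-0.03,0.0]]
```

```bash
python3 -m jog '[[0,0,0,-1.8,0.6,0,0],[0,0,0,-1.8,0.6,0,0],[0,0,0,-1.8,0.6,0,0],[0,0,0,-1.8,0.6,0,0]]';python3 -m jog '[[0,0,-0.075,0,0,0,0],[0,0,-0.075,0,0,0,0],[0,0,-0.075,0,0,0,0],[0,0,-0.075,0,0,0,0]]'
cat > look.py <<'E'
import sys; from h import *
n=sys.argv[1]
for cam in("top","side"):
    save(cam,cam+n)
a=cv2.imread(f"pics/top{n}.png")[170:270,270:450]; b=cv2.imread(f"pics/side{n}.png")[225:325,280:400]
cv2.imwrite(f"pics/v{n}.png",np.vstack([cv2.resize(a,(540,300),interpolation=2),cv2.resize(b,(360,300),interpolation=2)])if 0 else np.hstack([cv2.resize(a,(440,400),interpolation=2) if 0 else cv2.resize(a,(450,250),interpolation=2).copy(),cv2.resize(b,(300,250),interpolation=2)]))
s=bot.read_state(); p=np.array(s['tcp_pos']); r=R.from_euler('xyz',s['tcp_rot'])
print(s['clock'],p.round(4),'F',np.round(s['ft_force'],1)); print('down(1cm) in tool',r.inv().apply([0,0,-1]).round(3),'+x',r.inv().apply([1,0,0]).round(3),'+y',r.inv().apply([0,1,0]).round(3))
E
python3 look.py 2
```

```text
clock: 10.07
tcp_pos: [0.6002, -0.0433, 0.1415]
tcp_rot: [-1.562, -0.004, -1.759]
ft_force: [0.1, -0.2, 0.5]
grip_width: -0.0
clock: 10.58
tcp_pos: [0.5983, -0.0384, 0.1362]
tcp_rot: [-1.568, -0.312, -1.757]
ft_force: [-0.3, -0.6, -0.0]
grip_width: 0.0003
10.675 [ 0.5979 -0.037   0.1353] F [-0.7 -0.2 -0.1]
down(1cm) in tool [-0.305  0.952 -0.   ] +x [-0.174 -0.055  0.983] +y [-0.936 -0.3   -0.182]
```

View pics/v2.png

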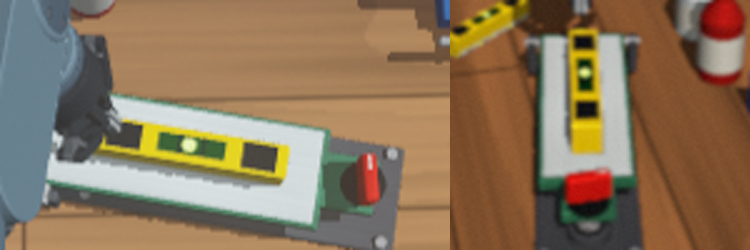

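The top view shows the whole level on the bed with the vial clear. The bubble is at about (345,228) px, nearly centred while the foot floats. Next I'll rectify the level's top face to measure the bubble precisely and find the pad centre.

```bash
cat > bub.py <<'E'
import sys; from h import *
def strip(cam,im,m,ang,slope=0):
    "rectified top face, 0.5 mm per px, axis -110..110 mm toward the knob end, +-20 across"
    s=np.arange(-110,110.5,.5)/1000; w=np.arange(-20,20.5,.5)/1000
    S,W=np.meshgrid(s,w); a=np.array([np.cos(ang),np.sin(ang)]); b=np.array([-a[1],a[0]])
    P=np.dstack([m[0]+S*a[0]+W*b[0],m[1]+S*a[1]+W*b[1],m[2]-slope*S]).reshape(-1,3)
    c=bot.camera_params(cam); K=np.array([[c['fx'],0,c['cx']],[0,c['fy'],c['cy']],[0,0,1.]]); T=np.linalg.inv(np.array(c['extrinsics']))
    q=cv2.projectPoints(P,cv2.Rodrigues(T[:3,:3])[0],T[:3,3],K,np.array(c['dist'],float))[0].reshape(*S.shape,2).astype('float32')
    return cv2.remap(im,q[...,0],q[...,1],cv2.INTER_CUBIC)
def cross(x,f,lv): # level crossings
    i=np.where((f[:-1]-lv)*(f[1:]-lv)<0)[0]; return np.round(x[i]+(lv-f[i])/(f[i+1]-f[i])*.5,1)
def analyse(n,m,ang):
    for cam in("top","side"):
        im=cv2.imread(f"pics/{cam}{n}.png"); st=strip(cam,im,m,ang); cv2.imwrite(f"pics/st_{cam}{n}.png",cv2.resize(st,None,fx=1.7,fy=1.7))
        x=np.arange(-110,110.5,.5); lat=st[...,2].astype(float); 
        red=lat[30:51].mean(0); blue=st[30:51,:,0].astype(float).mean(0)
        vm=np.abs(x)<36; bl=np.clip(blue-60,0,None)*(np.abs(x)<27)
        print(cam,'red crossings(110)',cross(x,red,110),'bubble blue max',blue[vm].max().round(),'centroid',(bl@x/bl.sum()).round(2), 'halfmax',cross(x[vm],blue[vm],(blue[vm].max()+40)/2))
if __name__=="__main__": analyse(sys.argv[1],[float(v) for v in sys.argv[2:5]],float(sys.argv[5]))
E
python3 bub.py 2 .585 -.117 .102 -1.76
python3 - <<'E'
import cv2,numpy as np
cv2.imwrite('pics/s2.png',np.vstack([cv2.imread('pics/st_%s2.png'%c) for c in('top','side')]))
E
```

```text
top red crossings(110) [-50.5 -31.1  -8.    8.2  36.5  56.3  89.5] bubble blue max 186.0 centroid 0.04 halfmax [-6.6  6.9]
side red crossings(110) [-97.7 -79.5 -48.8 -27.1  -7.9  11.3  39.8  60.7  93. ] bubble blue max 124.0 centroid 1.56 halfmax [-5.9  9.1]
```

View pics/s2.png

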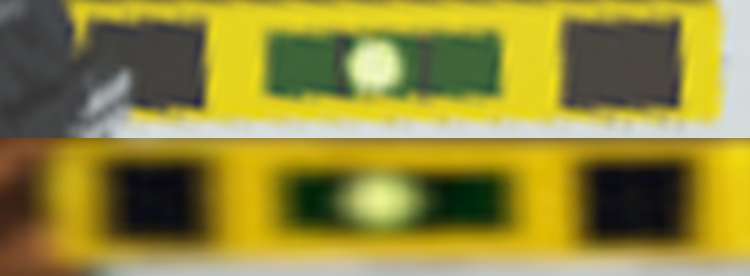

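The rectified strip puts the level's middle at +2.8 mm and the bubble at about 0, which is 2.7 mm hingeward while floating. Now I'll go to the hinge pad and press.

```bash
python3 -m jog '[[0,0,0,0.64,1.6,0,0],[0,0,0,0.64,1.6,0,0],[0,0,0,0,0,0,0]]' && python3 -m jog '[[0,0,0,-0.09,0.29,0,0],[0,0,0,0,0,0,0]]'&& python3 -m jog '[[0,0,0,-0.09,0.29,0,0],[0,0,0,0,0,0,0]]'
```

```text
clock: 11.05
tcp_pos: [0.5926, -0.06, 0.1052]
tcp_rot: [-1.573, -0.308, -1.754]
ft_force: [0.4, -0.7, 0.2]
grip_width: -0.0
clock: 11.3
tcp_pos: [0.593, -0.0611, 0.1026]
tcp_rot: [-1.572, -0.307, -1.756]
ft_force: [0.1, 2.1, 2.2]
grip_width: 0.0001
clock: 11.55
tcp_pos: [0.5937, -0.0616, 0.102]
tcp_rot: [-1.57, -0.309, -1.757]
ft_force: [-1.7, 1.4, 1.8]
grip_width: 0.0003
```

```bash
for i in 1; do python3 -m jog '[[0,0,0,-0.12,0.38,0,0],[0,0,0,0,0,0,0]]'; python3 -m jog '[[0,0,0,-0.15,0.48,0,0],[0,0,0,0,0,0,0]]'; python3 -m jog '[[0,0,0,-0.18,0.57,0,0],[0,0,0,0,0,0,0]]'; done; python3 look.py 3;  python3 bub.py 3 .585 -.117 .102 -1.76
```

```text
clock: 11.8
tcp_pos: [0.5946, -0.0624, 0.1012]
tcp_rot: [-1.567, -0.311, -1.758]
ft_force: [-2.4, 2.1, 3.7]
grip_width: -0.0005
clock: 12.05
tcp_pos: [0.5965, -0.0631, 0.1011]
tcp_rot: [-1.562, -0.314, -1.759]
ft_force: [-3.0, 1.6, 2.7]
grip_width: 0.0
clock: 12.3
tcp_pos: [0.5996, -0.064, 0.1015]
tcp_rot: [-1.554, -0.317, -1.76]
ft_force: [-0.2, 0.1, 0.2]
grip_width: 0.0002
12.4 [ 0.6004 -0.064   0.1013] F [1.7 0.7 7. ]
down(1cm) in tool [-0.311  0.95  -0.017] +x [-0.179 -0.041  0.983] +y [-0.933 -0.309 -0.183]
top red crossings(110) [-50.5 -29.8 -16.9  -0.4  37.3  56.9  90. ] bubble blue max 189.0 centroid -8.35 halfmax [-15.5  -1.9]
side red crossings(110) [-56.9 -45.5 -24.3 -15.7   4.4  43.5  65.   97.2] bubble blue max 108.0 centroid -5.96 halfmax [-13.7   1.8]
```

```bash
python3 -m jog '[[0.008,0,0.006,0.1,-0.4,-0.7,0],[0.006,0,0.006,0,0,0,0]]'; python3 -m jog '[[0,0,0,-0.1,0.4,0,0],[0,0,0,-0.12,0.38,-0.1,0]]'; python3 -m jog '[[0,0,0,-0.16,0.48,-0.2,0]]'; python3 -m jog '[[0,0,0,-0.2,0.6,-0.25,0]]';python3 -m jog '[[0,0,0,-0.2,0.6,-0.25,0]]'; python3 look.py 4;  python3 bub.py 4 .585 -.117 .102 -1.76
```

```text
clock: 12.65
tcp_pos: [0.5933, -0.0619, 0.1052]
tcp_rot: [-1.537, -0.303, -1.759]
ft_force: [-0.0, -0.4, 0.2]
grip_width: -0.0003
clock: 12.9
tcp_pos: [0.5942, -0.0635, 0.0997]
tcp_rot: [-1.533, -0.305, -1.76]
ft_force: [-4.9, -1.7, 23.4]
grip_width: 0.0003
clock: 13.02
tcp_pos: [0.5953, -0.064, 0.0993]
tcp_rot: [-1.526, -0.307, -1.762]
ft_force: [-7.6, 6.8, 36.8]
grip_width: -0.0
clock: 13.15
tcp_pos: [0.5962, -0.0641, 0.0991]
tcp_rot: [-1.518, -0.31, -1.764]
ft_force: [-13.1, 7.8, 43.9]
grip_width: 0.0002
clock: 13.28
tcp_pos: [0.5966, -0.0642, 0.0992]
tcp_rot: [-1.512, -0.312, -1.766]
ft_force: [-14.7, 8.3, 41.8]
grip_width: -0.0003
13.375 [ 0.5964 -0.0641  0.0992] F [-14.9   7.5  39.4]
down(1cm) in tool [-0.307  0.95  -0.055] +x [-0.184 -0.002  0.983] +y [-0.934 -0.312 -0.176]
top red crossings(110) [-106.2 -104.2  -54.   -29.4  -14.9    1.4   37.7   57.    90.2] bubble blue max 169.0 centroid -6.3 halfmax [-13.8   0.3]
side red crossings(110) [-109.4  -52.1  -43.9  -21.5  -10.2   10.    48.3   70.3  102.7] bubble blue max 113.0 centroid 0.06 halfmax [-7.9  8.2]
```

```bash
python3 -m jog '[[0,0,0,-0.1,0.3,-0.08,0],[0,0,0,-0.1,0.3,-0.08,0],[0,0,0,-0.1,0.3,-0.08,0],[0,0,0,-0.1,0.3,-0.08,0],[0,0,0,-0.1,0.3,-0.08,0]]';  python3 -m jog '[[0,0,0,-0.1,0.3,-0.08,0],[0,0,0,-0.1,0.3,-0.08,0],[0,0,0,-0.1,0.3,-0.08,0],[0,0,0,-0.1,0.3,-0.08,0],[0,0,0,-0.1,0.3,-0.08,0]]'; python3 look.py 5;  python3 bub.py 5 .585 -.117 .102 -1.76;python3 look.py 6;  python3 bub.py 6 .585 -.117 .102 -1.76
```

```text
clock: 14.0
tcp_pos: [0.5956, -0.064, 0.0998]
tcp_rot: [-1.505, -0.32, -1.769]
ft_force: [-9.8, 4.9, 23.2]
grip_width: 0.0002
clock: 14.62
tcp_pos: [0.5956, -0.0639, 0.0999]
tcp_rot: [-1.497, -0.328, -1.773]
ft_force: [-10.5, 4.0, 24.4]
grip_width: -0.0
14.725 [ 0.5956 -0.064   0.0999] F [-9.3  6.3 23.8]
down(1cm) in tool [-0.322  0.944 -0.07 ] +x [-0.19   0.008  0.982] +y [-0.927 -0.33  -0.177]
top red crossings(110) [-55.8 -29.8 -20.2  -3.6  37.5  56.9  90.2] bubble blue max 185.0 centroid -11.82 halfmax [-19.2  -5.1]
side red crossings(110) [-109.7  -53.5  -43.3  -21.5  -15.6    4.3   47.9   69.3  102.7] bubble blue max 114.0 centroid -6.0 halfmax [-13.8   1.9]
14.825 [ 0.5957 -0.064   0.0999] F [-9.5  5.3 23.6]
down(1cm) in tool [-0.322  0.944 -0.07 ] +x [-0.19   0.008  0.982] +y [-0.927 -0.33  -0.177]
top red crossings(110) [-55.7 -29.8 -20.1  -3.7  37.5  56.9  90.2] bubble blue max 190.0 centroid -11.92 halfmax [-19.1  -5.2]
side red crossings(110) [-109.6  -53.3  -43.3  -21.5  -15.2    4.5   47.9   69.4  102.7] bubble blue max 117.0 centroid -5.23 halfmax [-12.9   2.6]
```

Pressed and settled, the bubble's middle is at -12.1 mm and the vial's middle at about +3.6 mm. That puts the bubble about 15.7 mm hingeward, so the knob needs about 1.25 rad clockwise. I'll lift off and go to the knob.

```bash
python3 -m jog '[[0,0,0,0.6,-1.9,0.1,0],[0,0,0,1.2,-3.8,0.2,0],[0,0,0,1.0,-3,0.2,0.3]]'; python3 plan.py .548 -.3025 .17 0 12 .5
```

```text
clock: 15.2
tcp_pos: [0.592, -0.0617, 0.1894]
tcp_rot: [-1.505, -0.328, -1.771]
ft_force: [0.4, 0.0, -0.1]
grip_width: 0.0171
from [ 0.592  -0.0617  0.1894] [-1.505 -0.328 -1.771] t 15.2 F [ 0.4  0.  -0.1] w 0.0171
[[0.02,-0.145,0.025,1.88,0.81,-0.01,0.5],[0.02,-0.145,0.025,1.88,0.76,-0.3,0.5],[0.02,-0.145,0.025,1.83,0.71,-0.59,0.5],[0.02,-0.145,0.025,1.74,0.65,-0.86,0.5],[0.02,-0.145,0.025,1.61,0.59,-1.12,0.5]]
[[0.02,-0.145,0.025,1.45,0.53,-1.35,0.5],[0.02,-0.145,0.025,1.25,0.46,-1.56,0.5],[0.02,-0.145,0.025,1.02,0.4,-1.73,0.5],[0.02,-0.145,0.025,0.77,0.34,-1.87,0.5],[0.02,-0.145,0.025,0.5,0.29,-1.96,0.5]]
[[0.02,-0.145,0.025,0.21,0.24,-2.02,0.5],[0.02,-0.145,0.025,-0.08,0.2,-2.04,0.5]]
```

```bash
python3 -m jog '[[0.02,-0.145,0.025,1.9,0.8,0,0.5],[0.02,-0.145,0.025,1.9,0.8,-0.3,0.5],[0.02,-0.145,0.025,1.8,0.7,-0.6,0.5],[0.02,-0.145,0.025,1.7,0.6,-0.9,0.5],[0.02,-0.145,0.025,1.6,0.6,-1.1,0.5]]'; python3 -m jog '[[0.02,-0.145,0.025,1.4,0.5,-1.4,0.5],[0.02,-0.145,0.025,1.2,0.5,-1.6,0.5],[0.02,-0.145,0.025,1.0,0.4,-1.7,0.5],[0.02,-0.145,0.025,0.8,0.3,-1.9,0.5],[0.02,-0.145,0.025,0.5,0.3,-2.0,0.5]]'; python3 -m jog '[[0.02,-0.145,0.025,0.2,0.2,-2.0,0.5],[0.02,-0.145,0.025,-0.1,0.2,-2.0,0.5],[0,0,0,0,0,0,0.5]]';  python3 plan.py .548 -.3025 .125 0 3 .5
python3 - <<'E'
from h import *
for c in("top","side"):
    save(c,c+"7")
    for d in bot.place_of(c,"knob_grip"): print(c,round(d['p'],2),world(c,d['position']).round(4))
a=cv2.imread("pics/top7.png")[190:290,350:450]; b=cv2.imread("pics/side7.png")[250:330,290:390]
cv2.imwrite("pics/v7.png",np.hstack([cv2.resize(a,(400,400),interpolation=2),cv2.resize(b,(400,320),interpolation=2,).copy() if 0 else cv2.resize(b,(400,400),interpolation=2)]))
E
```

```text
clock: 15.82
tcp_pos: [0.5752, -0.1626, 0.1816]
tcp_rot: [-1.608, -0.204, -0.99]
ft_force: [-0.2, -0.1, -0.5]
grip_width: 0.0425
clock: 16.45
tcp_pos: [0.5564, -0.2667, 0.1687]
tcp_rot: [-1.595, -0.041, -0.242]
ft_force: [0.3, -0.0, 0.5]
grip_width: 0.0426
clock: 16.82
tcp_pos: [0.5492, -0.3092, 0.1624]
tcp_rot: [-1.555, 0.015, 0.054]
ft_force: [0.5, 1.0, -0.5]
grip_width: 0.0431
from [ 0.5492 -0.3092  0.1624] [-1.555  0.015  0.054] t 16.82 F [ 0.5  1.  -0.5] w 0.0431
[[-0.005,0.018,-0.005,-0.01,1.25,0.21,0.5],[-0.005,0.018,-0.005,-0.02,1.25,0.21,0.5],[-0.005,0.018,-0.005,-0.03,1.25,0.22,0.5]]
side 0.6 [ 0.5488 -0.2998  0.0862]
```

View pics/v7.png

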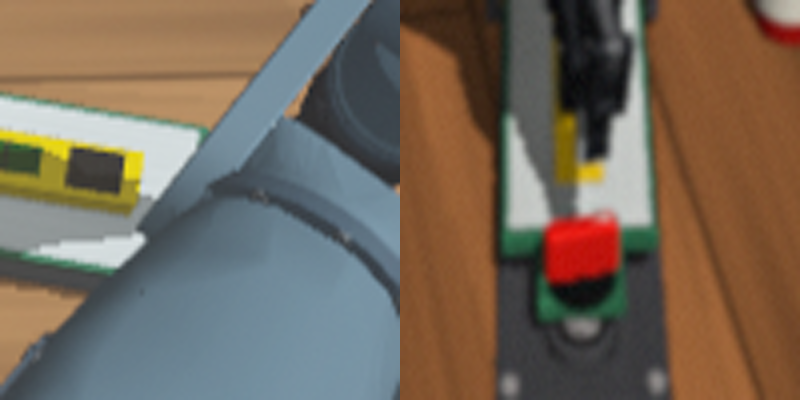

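The side view shows the bar at about (335,312) px, roughly square to the jaws, with the fingers above it. I'll descend.

```bash
python3 -m jog '[[-0.005,0.018,-0.005,0,1.2,0.21,0.5],[-0.005,0.018,-0.005,0,1.2,0.21,0.5],[-0.005,0.018,-0.005,0,1.2,0.22,0.5],[0,0,0,0,0,0,0.5]]';python3 plan.py .548 -.302 .074 0 4 .5
```

```text
clock: 17.52
tcp_pos: [0.5488, -0.2966, 0.124]
tcp_rot: [-1.57, -0.0, -0.002]
ft_force: [-0.5, -1.2, -0.1]
grip_width: 0.0422
from [ 0.5488 -0.2966  0.124 ] [-1.57  -0.    -0.002] t 17.52 F [-0.5 -1.2 -0.1] w 0.0422
[[-0.0,-0.0,0.0,-0.02,1.25,-0.13,0.5],[-0.0,-0.0,0.0,-0.02,1.25,-0.13,0.5],[-0.0,-0.0,0.0,-0.02,1.25,-0.13,0.5],[-0.0,-0.0,0.0,-0.02,1.25,-0.13,0.5]]
```

```bash
python3 -m jog '[[0,0,0,0,0.6,-0.25,0.5],[0,0,0,0,1.2,-0.15,0.5],[0,0,0,0,1.2,-0.05,0.5],[0,0,0,0,1.2,0,0.5],[0,0,0,0,0.4,0,0.5]]';python3 -m jog '[[0,0,0,0,0,0,0],[0,0,0,0,0,0,0],[0,0,0,0,0,0,0],[0,0,0,0,0,0,0]]' 40;python3 plan.py .548 -.302 .074 0 4 0
```

```text
clock: 18.15
tcp_pos: [0.549, -0.3022, 0.0751]
tcp_rot: [-1.571, -0.001, -0.002]
ft_force: [0.1, 0.5, -0.2]
grip_width: 0.0425
clock: 18.65
tcp_pos: [0.5492, -0.3008, 0.0751]
tcp_rot: [-1.569, -0.0, -0.001]
ft_force: [-0.2, 1.8, -1.9]
grip_width: 0.0149
from [ 0.5492 -0.3008  0.0751] [-1.569e+00 -0.000e+00 -1.000e-03] t 18.65 F [-0.2  1.8 -1.9] w 0.0149
[[-0.0,-0.0,0.0,-0.03,0.03,-0.03,0.0],[-0.0,-0.0,0.0,-0.03,0.03,-0.03,0.0],[-0.0,-0.0,0.0,-0.03,0.03,-0.03,0.0],[-0.0,-0.0,0.0,-0.03,0.03,-0.03,0.0]]
```

```bash
python3 -m jog '[[0,0.125,0,0,-0.1,0,0],[0,0.125,0,0,-0.1,0,0],[0,0.125,0,0,-0.1,0,0]]' 60 && python3 -m jog '[[0,0.125,0,0,-0.1,0,0],[0,0.125,0,0,-0.1,0,0],[0,0.125,0,0,-0.1,0,0]]'
```

```text
clock: 19.02
tcp_pos: [0.5488, -0.3007, 0.0782]
tcp_rot: [-1.57, 0.001, -0.386]
ft_force: [-0.2, 2.2, -0.7]
grip_width: 0.0151
clock: 19.4
tcp_pos: [0.5484, -0.3003, 0.0813]
tcp_rot: [-1.571, 0.002, -0.772]
ft_force: [-0.3, 2.5, -1.2]
grip_width: 0.0147
```

```bash
python3 -m jog '[[0,0.12,0,0,-0.1,0.02,0],[0,0.12,0,0,-0.1,0.02,0],[0,0.12,0,0,-0.1,0.02,0],[0,0.1,0,0,-0.1,0,0],[0,0,0,0,0,0,0]]'; python3 -c "
from h import *; s=bot.read_state(); print(np.round(s['tcp_rot'],3),np.round(s['wrist_torque'],3))"
```

```text
clock: 20.02
tcp_pos: [0.5485, -0.2997, 0.0854]
tcp_rot: [-1.574, 0.0, -1.245]
ft_force: [-0.1, 0.8, -2.0]
grip_width: 0.0146
[-1.574  0.    -1.245] [-0.157 -0.015 -0.088]
```

```bash
python3 -m jog '[[0,0,0,0,0,0,0.5],[0,0,0,0,0,0,0.5],[0,0,0,0,-1.5,0,0.5],[0,0,0,0,-4,0,0.5],[0,0,0,0,-4,0,0.3]]'
python3 - <<'E'
from h import *
s=bot.read_state(); p=np.array(s['tcp_pos']); r=R.from_euler('xyz',s['tcp_rot'])
rt=R.from_euler('xyz',[-np.pi/2,0,-1.76])*R.from_rotvec([0,0,-.31]); n=9
dp=(np.array([.594,-.06,.13])-p)/n; rv=(r.inv()*rt).as_rotvec()/n
print(p,s['tcp_rot'],s['grip_width'])
for i in range(n): print(rv.round(3).tolist(),(r.inv().apply(dp)*100).round(2).tolist()); r=r*R.from_rotvec(rv)
E
```

```text
clock: 20.65
tcp_pos: [0.5473, -0.2998, 0.182]
tcp_rot: [-1.577, 0.003, -1.241]
ft_force: [-0.8, -0.4, 0.8]
grip_width: 0.0266
[ 0.54733152 -0.29984797  0.18201626] [-1.57675079  0.00315253 -1.24139678] 0.026550387107178684
[-0.008, 0.057, -0.034] [-2.35, 0.58, 1.36]
[-0.008, 0.057, -0.034] [-2.44, 0.49, 1.22]
[-0.008, 0.057, -0.034] [-2.52, 0.39, 1.08]
[-0.008, 0.057, -0.034] [-2.59, 0.3, 0.94]
[-0.008, 0.057, -0.034] [-2.65, 0.2, 0.79]
[-0.008, 0.057, -0.034] [-2.7, 0.1, 0.64]
[-0.008, 0.057, -0.034] [-2.73, 0.01, 0.49]
[-0.008, 0.057, -0.034] [-2.75, -0.09, 0.33]
[-0.008, 0.057, -0.034] [-2.76, -0.18, 0.17]
```

```bash
python3 -m jog '[[-0.008,0.057,-0.034,-2.35,0.6,1.4,0],[-0.008,0.057,-0.034,-2.4,0.5,1.2,0],[-0.008,0.057,-0.034,-2.5,0.4,1.1,0],[-0.008,0.057,-0.034,-2.6,0.3,0.9,0],[-0.008,0.057,-0.034,-2.65,0.2,0.8,0]]'; python3 -m jog '[[-0.008,0.057,-0.034,-2.7,0.1,0.6,0],[-0.008,0.057,-0.034,-2.7,0,0.5,0],[-0.008,0.057,-0.034,-2.75,-0.1,0.3,0],[-0.008,0.057,-0.034,-2.75,-0.2,0.2,0],[0,0,0,0,0,0,0]]'; python3 look.py 8;python3 bub.py 8 .585 -.117 .105 -1.76
```

```text
clock: 21.28
tcp_pos: [0.5796, -0.1713, 0.1656]
tcp_rot: [-1.574, -0.19, -1.541]
ft_force: [0.2, 0.6, -0.1]
grip_width: -0.0002
clock: 21.9
tcp_pos: [0.6056, -0.0614, 0.1479]
tcp_rot: [-1.534, -0.329, -1.787]
ft_force: [0.2, -0.1, -0.2]
grip_width: -0.0003
22.0 [ 0.6057 -0.0636  0.1486] F [ 0.4  0.5 -0.4]
down(1cm) in tool [-0.324  0.946 -0.036] +x [-0.204 -0.033  0.978] +y [-0.924 -0.324 -0.204]
top red crossings(110) [-51.9 -32.5   5.8  22.4  35.3  54.9  88.2] bubble blue max 183.0 centroid 14.12 halfmax [ 7.  20.9]
side red crossings(110) [-49.8 -28.6   3.4  21.3  34.3  54.9  85.1] bubble blue max 109.0 centroid 12.17 halfmax [ 5.1 19.1]
```

```bash
python3 -m jog '[[-0.015,0,0,-0.6,1.75,-0.7,0],[-0.02,0,0.01,-0.6,1.75,-0.7,0],[0,0,0,0,0,0,0]]'; python3 plan.py .593 -.061 .106 -1.76 1 0; python3 -c "
from h import *; s=bot.read_state(); r=R.from_euler('xyz',s['tcp_rot']); print(r.inv().apply((np.array([.593,-.061,.106])-s['tcp_pos'])*100).round(2))"
```

```text
clock: 22.38
tcp_pos: [0.5913, -0.0635, 0.1091]
tcp_rot: [-1.571, -0.319, -1.791]
ft_force: [-0.6, -0.3, 1.0]
grip_width: -0.0
from [ 0.5913 -0.0635  0.1091] [-1.571 -0.319 -1.791] t 22.38 F [-0.6 -0.3  1. ] w -0.0
[[0.005,-0.031,0.319,-0.37,0.21,0.11,0.0]]
[-0.37  0.21  0.11]
```

```bash
python3 -m jog '[[0,0,0,-0.35,0.2,0.1,0],[0,0,0,-0.1,0.3,0,0]]'; python3 -m jog '[[0,0,0,-0.1,0.3,-0.05,0],[0,0,0,-0.1,0.3,-0.1,0]]'; python3 -m jog '[[0,0,0,-0.1,0.3,-0.1,0],[0,0,0,-0.1,0.3,-0.1,0]]'; python3 -m jog '[[0,0,0,-0.1,0.3,-0.1,0],[0,0,0,-0.1,0.3,-0.1,0],[0,0,0,-0.1,0.3,-0.1,0],[0,0,0,-0.1,0.3,-0.1,0],[0,0,0,-0.1,0.3,-0.1,0]]'
```

```text
clock: 22.62
tcp_pos: [0.5936, -0.0621, 0.1039]
tcp_rot: [-1.57, -0.32, -1.793]
ft_force: [-3.0, 0.8, 11.0]
grip_width: -0.0002
clock: 22.88
tcp_pos: [0.5939, -0.063, 0.1025]
tcp_rot: [-1.565, -0.323, -1.794]
ft_force: [-6.3, 3.4, 18.0]
grip_width: 0.0003
clock: 23.12
tcp_pos: [0.5941, -0.063, 0.1026]
tcp_rot: [-1.56, -0.326, -1.796]
ft_force: [-6.3, 2.7, 15.9]
grip_width: -0.0001
clock: 23.75
tcp_pos: [0.5941, -0.063, 0.1027]
tcp_rot: [-1.548, -0.332, -1.8]
ft_force: [-7.7, 2.2, 18.1]
grip_width: 0.0
```

```bash
python3 -m jog '[[0,0,0,-0.12,0.36,-0.12,0],[0,0,0,-0.12,0.36,-0.12,0],[0,0,0,-0.12,0.36,-0.12,0],[0,0,0,-0.12,0.36,-0.12,0],[0,0,0,-0.12,0.36,-0.12,0]]'; python3 look.py 9;python3 bub.py 9 .585 -.117 .102 -1.76; for i in 1 2 3 4; do python3 look.py 10 >/dev/null; done; python3 look.py 11;python3 bub.py 11 .585 -.117 .102 -1.76;  python3 - <<'E'
import cv2,numpy as np
cv2.imwrite('pics/s11.png',np.vstack([cv2.imread('pics/st_%s11.png'%c) for c in('top','side')]+[cv2.imread('pics/v11.png')[:, :748]]))
E
```

```text
clock: 24.38
tcp_pos: [0.5944, -0.0631, 0.1026]
tcp_rot: [-1.532, -0.34, -1.805]
ft_force: [-8.8, 3.9, 20.2]
grip_width: 0.0002
24.475 [ 0.5944 -0.0631  0.1026] F [-8.2  3.6 20.6]
down(1cm) in tool [-0.334  0.942 -0.036] +x [-0.219 -0.04   0.975] +y [-0.917 -0.333 -0.219]
top red crossings(110) [-56.8 -31.2  -6.1   9.9  36.4  55.9  89.3] bubble blue max 179.0 centroid 1.97 halfmax [-4.9  8.5]
side red crossings(110) [-59.8 -50.3 -27.6  -6.9  12.5  38.6  59.3  90.5] bubble blue max 115.0 centroid 2.4 halfmax [-5.1  9.9]
24.975 [ 0.5944 -0.0631  0.1026] F [-7.5  3.2 21.5]
down(1cm) in tool [-0.334  0.942 -0.036] +x [-0.219 -0.04   0.975] +y [-0.917 -0.333 -0.219]
top red crossings(110) [-56.8 -31.3  -5.6  10.8  36.4  55.9  89.3] bubble blue max 184.0 centroid 2.42 halfmax [-4.4  9.2]
side red crossings(110) [-59.7 -50.3 -27.6  -6.7  13.6  38.7  59.4  90.4] bubble blue max 122.0 centroid 3.1 halfmax [-4.5 10.5]Traceback (most recent call last):
  File "<stdin>", line 2, in <module>
    return _nx.concatenate(arrs, 0, dtype=dtype, casting=casting)
           ~~~~~~~~~~~~~~~^^^^^^^^^^^^^^^^^^^^^^^^^^^^^^^^^^^^^^^
ValueError: all the input array dimensions except for the concatenation axis must match exactly, but along dimension 1, the array at index 0 has size 750 and the array at index 2 has size 748
```

View pics/v11.png

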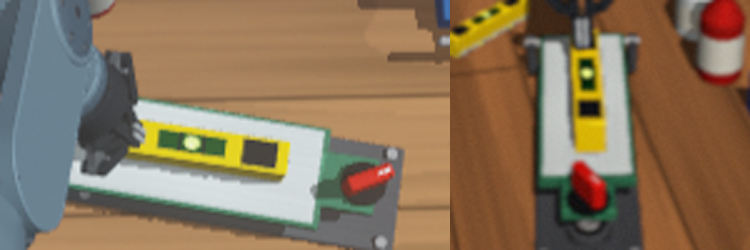

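View pics/st_top11.png

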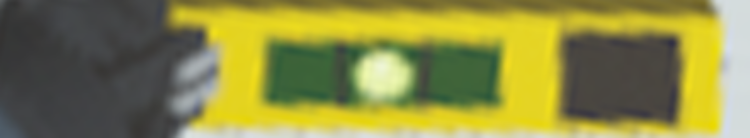

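Pressed, the top view shows the bubble at 384 in the strip, between the black lines at 341 and 424, so it is about 0 mm off centre. I'll check the bystanders and the hold, then hand in.

Run:
```python
from h import *
from bub import analyse
save("top","top12"); save("side","side12")
for cam in("side","top"):
    for q in("hammer","screwdriver","wrench","oil","tin"):
        d=bot.place_of(cam,q)
        if d: print(cam,q,round(d[0]['p'],2),world(cam,d[0]['position']).round(3))
save("top","top13"); save("side","side13"); analyse("13",[.585,-.117,.102],-1.76)
s=bot.read_state(); print(s['clock'],np.round(s['tcp_pos'],4),np.round(s['ft_force'],1))
print(bot.job_done())
```

```text
side hammer 0.64 [ 0.738  0.238 -0.003]
side screwdriver 0.66 [ 0.737  0.24  -0.003]
side wrench 0.52 [0.546 0.471 0.001]
side oil 0.63 [ 0.791 -0.015 -0.002]
side tin 0.75 [ 0.795  0.095 -0.005]
top hammer 0.6 [ 0.385 -0.555  0.001]
top screwdriver 0.7 [0.74  0.242 0.001]
top wrench 0.86 [0.547 0.465 0.004]
top oil 0.69 [ 0.79  -0.014  0.001]
top tin 0.78 [0.791 0.098 0.002]
top red crossings(110) [-56.8 -31.3  -5.5  10.8  36.4  55.9  89.3] bubble blue max 177.0 centroid 2.54 halfmax [-4.4  9.4]
side red crossings(110) [-59.7 -50.3 -27.5  -6.4  13.5  38.7  59.4  90.5] bubble blue max 113.0 centroid 2.93 halfmax [-4.7 10.4]
25.675 [ 0.5944 -0.0631  0.1026] [-8.8  4.9 20.5]
the job is handed in; nothing more can be done
None
```

I laid the largest yellow level along the middle of the bed and pressed it down on its hinge-end pad until the foot bottomed. The bubble then read about 15.7 mm towards the hinge. I turned the knob 1.25 rad clockwise, pressed again and handed the job in at 25.7 s, still pressing.

**Last checks**
- **Bubble:** the top camera puts it within about 0.1 mm of midway between the lines, and it had settled.
- **Foot bottomed:** I was pressing with about 20 N, where about 12 N should be needed at that pad. The tool height stayed put as the force rose. The bubble moved 12.6 mm from floating to pressed, against 12.5 mm expected for the full spring travel.
- **Bystanders:** the hammer, screwdriver, wrench, oil and tin were all found within about 4 mm of where they started.

**Disagreements and slips**
- **Side camera:** it reads the bubble about 2.5 mm further towards the hinge than the top camera. That offset was 2–3 mm in every comparison, probably because the bubble sits above the vial as seen at that slant, so I relied on the top camera. The side camera's top "hammer" match was on the screwdriver.
- **First press:** it slid about 6 mm on the pad and I redid it. The redo briefly reached 44 N at the fingertip. The level shifted about 1 mm along the bed.

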